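Switch off the mixer and the stirrer, leave the tube heater running

ROBOT

A 6-joint arm with a two-finger parallel gripper is mounted at the origin on the work surface. World frame = base frame: x ahead of the robot, y to its left, z up, the work surface at z = 0. Lengths are in m, angles in rad, forces in N, time in s.
With the tool pointing down it reaches from about 0.375 to 0.75 m from the base axis. Payload 9 kg.
Tool frame: the origin (TCP) lies midway between the tips of the shut fingers; the grasp point (between the pads) lies 19 mm behind it (r.tcp_to_grasp is the distance from the TCP to the grasp point, in m); z points along the fingers, y is the line along which they close (so a half turn about z gives the same grasp; the last joint's range is limited). The gripper opens to 85 mm and grips with 20 to 120 N. Pads are 22 mm wide; open, the fingers measure 114 mm over their backs; the gripper's body (76 mm by 85 mm) begins 54 mm behind the grasp point. The pads swing forward as they close: fully open they stand 13 mm farther back than shut.
Start: joints at [-1.556, 0.104, 0.097, 1.564, 0, 1.353], TCP at [0.138, -0.584, 0.231] pointing down, gripper open.
Joint ranges: [-2.99, 2.99], [-0.84, 1.86], [-1.1, 1.16], [-1.84, 2.11], [-1.51, 1.56], [-3.14, 3.14]. Speed limits (rad/s): [2.22, 2.22, 2.57, 3.14, 3.14, 3.14].

INTERFACE

Orientations are given as a unit quaternion [w, x, y, z].
In Python, from cell import r gives the robot as it stands.
- The arm moves only by the tool move_arm, never from a script. Its argument "deltas" is text: rows parted by semicolons, each of 7 numbers parted by spaces: the gripper command: -1 is fully open, 1 is shut, values between are in proportion, then the shift along the tool's x, y, z in cm, then the turn, a rotation vector about the tool's x, y, z in rad. In form: gripper dx dy dz rx ry rz; .... A call has 1 to 12 rows; each row shifts and turns the commanded pose from where the row before left it, along the tool's axes as they then stand; what a row does not reach is not made up. A row lasts 1/10 s, in which the tool goes at most 50 mm and 8.59 degrees, less where a joint would pass 70% of its speed; a pose out of reach is approached as far as the arm can. A call is refused whole if a number of a shift passes 5 or a number of a turn 0.15, either way. A call with a gripper value outside its range is refused whole. The fingers move at their own pace and stop on an object; "force" is the grip in N (left out, the last holds). Time passes only in rows, so rows that do not move let the fingers close. It gives the time, the measured TCP pose, the force, the opening and the grip force at its end, in the units of the state.
- r.sense(): the state, without advancing time (a new reading comes with each control period).
- r.get_image(name): name is "scene" or "top" or "wrist"; returns the picture (400x640x3 uint8, blue, green, red); there is no depth.
- r.get_calibration(name): a dict with "fx", "fy", "cx", "cy" (pixels), "cam_to_world" (4x4, takes a point from camera to world coordinates); the wrist camera has in their place "hand_eye" (4x4, takes a point from camera to tool coordinates, whose origin is the TCP and whose axes are the flange's). Camera axes: x right, y down, z forward; pixel columns grow to the right and rows downward; lengths in m; the calibration is good to about 2 mm. A picture is of the moment at which its call begins: read the wrist's pose just before it. get_calibration takes no time and is no camera call.
- r.finish_job(): hands the job in; it is judged then, once.
The state is a dict: "time": time; "joint_pos": joint angles; "joint_vel": joint speeds; "tau": joint torques, N m; "position": TCP position; "ee_rot": TCP orientation; "wrist_force": force on the tool from outside, world axes, zero at the start; "wrist_torque": the same for the moment, N m; "gripper_width": opening from 0.0 (shut) to 1.0 (fully open); "grip_force": force on a finger pad.
Only numpy, scipy, OpenCV 4.12 (cv2) and the standard library are available. Lean on these libraries where they do the work, as an engineer would, in place of code of your own. Each camera call takes 0.05 s, during which the arm holds its last target. There are 200 camera calls.

TASK

We are closing the microbiology bench for the night: switch off the vortex mixer (the narrow instrument with the round black rubber cup) and the magnetic stirrer (the one with the flat square steel plate and the glass beaker), each at the black rocker switch on its low front deck, by pressing down the raised front end of the rocker until it flips over and stays. Leave the block heater (the one holding rows of capped tubes) switched on, and do not shift or tip the beaker.

Things in the scene. Friction and masses are not known exactly. Their poses are not given: they have to be found in the camera images.
- mixer_rocker: Black rocker, 38x26 mm, in the 60 mm high front deck of the vortex mixer (fixed, white, 120 mm wide, rubber cup to 128 mm). Origin: mid top face on the pivot, 6 mm above deck. x: along its length to the instrument's rear; z: up. The face is a V: both halves rise 0.22 rad from x. ON (start): x dips 0.22 rad, rear half level, front end 8 mm above origin. OFF: x rises 0.22 rad, front half level.
- stirrer_rocker: Same size, height, frame and ON/OFF as the mixer's, on the magnetic stirrer (fixed, white, 150 mm wide, steel plate 85 mm high). Starts ON. All rockers: press down on the front half, 12 mm in front of the origin (-x); at 3 to 6 N it snaps over and stays, its front half then level at the origin's height on a firm stop. A 12 mm high dial is 75 mm to its left (mixer: 57 mm to its right).
- heater_rocker: Same rocker, size, height, frame and ON/OFF as the mixer's, on the block heater (fixed, white, 150 mm wide; aluminium block with three rows of five capped tubes up to 118 mm above the table; small dark display on its deck). Starts ON and must stay ON. On all three instruments the higher rear part begins 45 mm behind the rocker's origin.
- beaker_center (a point): Centre, half-way up, of the loose open glass beaker (58 mm across, 55 mm high, about 0.1 kg) standing on the stirrer's plate, its rim 140 mm above the table, 94 to 110 mm behind and 20 to 60 mm to the left of the stirrer's rocker. z: up along its axis. To be left standing where it is.
Things that resemble listed ones, but are neither listed nor needed, are in the scene too. What is shaped like the part that bears beaker_center but green is not meant.

How it is judged:
By the outcome, as a careful person would: the job done as asked, in the order asked, and still so for the second after the job is handed in, with the robot touching nothing.
It also fails if it takes over 35 s, if anything falls off the work surface, if the arm or the gripper's body presses on something with over 40 N, if the wrist force passes 120 N, or if a joint passes its speed limit or range.

## Working session

There is one attempt and no reset: what is moved stays moved. The work goes in short steps, Python scripts to look and compute and a tool call to move; the robot and the scene stay as the last step left them, time stands still between calls to the robot, and variables do not carry over. Pictures are saved under pics/ and viewed, at most 10 in all, crops included, and the job is handed in when it is done.

Besides the shell and the picture viewer there is one more tool, called after "Emit:" as name(argument=value, ...) on one line, values as JSON. move_arm: Moves the arm, as the interface text tells. Its arguments: {"type":"object","properties":{"deltas":{"type":"string"},"force":{"type":"number"}},"required":["deltas"]}

```bash
mkdir -p pics
python3 - <<'E'
from cell import r
import cv2,numpy as np
for n in("scene","top"):
    cv2.imwrite(f"pics/{n}0.png",r.get_image(n)); c=r.get_calibration(n); print(n,c["fx"],c["fy"],c["cx"],c["cy"],np.round(c["cam_to_world"],3).tolist())
s=r.sense();print(s["time"],s["position"],s["ee_rot"],s["wrist_force"])
E
```

```text
scene 449.2235591933463 449.2235591933463 324.88603375427556 208.5107150382877 [[0.162, 0.839, -0.52, 1.13], [0.987, -0.141, 0.081, -0.059], [-0.005, -0.526, -0.851, 1.003], [0.0, 0.0, 0.0, 1.0]]
top 472.0825261926654 472.0825261926654 321.88593958783423 210.81394180900776 [[0.023, -0.985, 0.172, 0.404], [-1.0, -0.021, 0.013, 0.005], [-0.009, -0.172, -0.985, 1.033], [0.0, 0.0, 0.0, 1.0]]
0.1 [ 0.13841697 -0.58351255  0.23060932] [-5.93579640e-04  9.93233730e-01  1.16130974e-01  3.89467930e-05] [ 0.68695093 -0.20523666 -0.45289892]
```

View pics/top0.png

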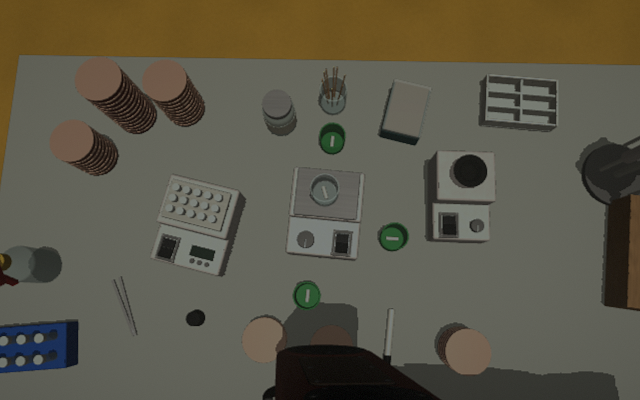

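View pics/scene0.png

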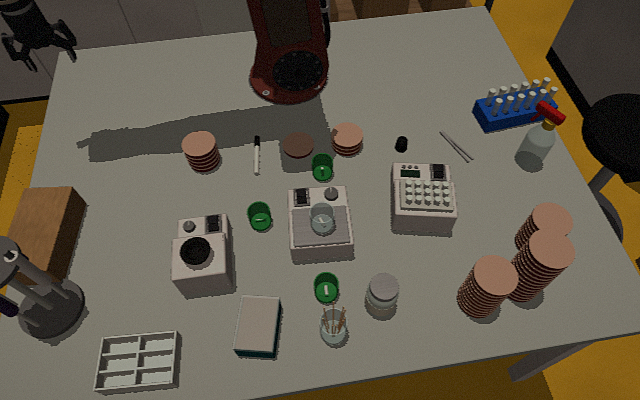

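Top view: the candidates are the heater rocker (168,247), with tubes and a display; the stirrer rocker (342,243), with a steel plate and clear beaker; and the mixer rocker (449,224), with a black cup. The targets are the last two. I'll confirm them in an enlarged crop.

Run:
```python
import cv2
im=cv2.imread("pics/top0.png")[150:275,280:500]
im=cv2.convertScaleAbs(im,alpha=1.6,beta=10)
cv2.imwrite("pics/crop0.png",cv2.resize(im,(792,450),interpolation=cv2.INTER_CUBIC))
```

```text
(no output)
```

View pics/crop0.png

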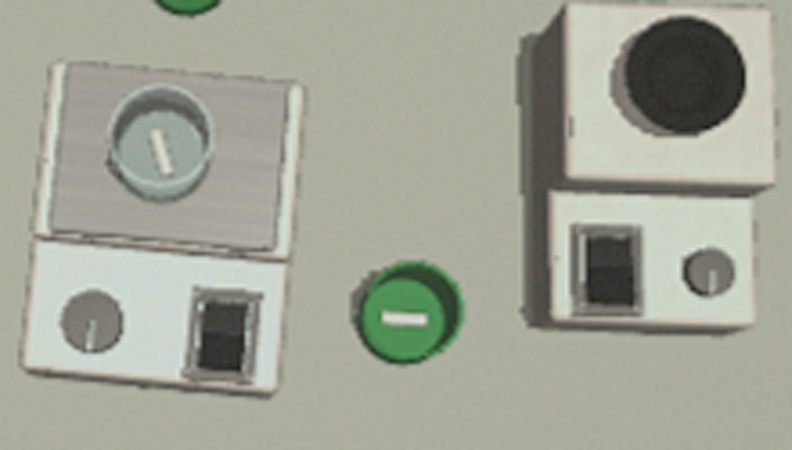

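The crop confirms it. The left instrument has the steel plate and clear beaker, with its rocker frame centred at crop (223,334). The right one has the rubber cup, with its rocker at (607,269). The green cup is a decoy.

```bash
cat > h.py <<'E'
from cell import r
import numpy as np
def w(n,uv,z):
    c=r.get_calibration(n);T=np.array(c["cam_to_world"])
    d=T[:3,:3]@[(uv[0]-c["cx"])/c["fx"],(uv[1]-c["cy"])/c["fy"],1]
    return T[:3,3]+d*(z-T[2,3])/d[2]
E
python3 - <<'E'
from h import *
o=np.array([280,150])
P={"mixer":[(573,226),(640,226),(640,314),(573,312),(553,322),(752,327)],"stirrer":[(193,288),(262,292),(252,381),(184,376),(23,372),(275,393)]}
for k,v in P.items():
    q=[w("top",o+(np.array(p)+.5)/3.6-.5,.062 if i<4 else .060) for i,p in enumerate(v)]
    d=q[4]-q[5]; yaw=np.arctan2(-d[0],d[1])
    l=(q[0]+q[1]-q[2]-q[3])/2
    c=np.mean(q[:4],0); print(k,c,"yaw",yaw,np.arctan2(l[1],l[0]),"len",np.linalg.norm(l),"press",c[:2]-.013*np.array([np.cos(yaw),np.sin(yaw)]),"deckw",np.linalg.norm(d))
for n,uv in(("mixer",(213,224)),("stirrer",(302,197))): print(n,"scene",w("scene",uv,.066))
E
```

```text
mixer [ 0.5497489 -0.2451004  0.062    ] yaw -0.003649674802070868 -0.023211584149168418 len 0.05064172935330207 press [ 0.53674898 -0.24505295] deckw 0.11373464647285006
stirrer [ 0.50755114 -0.02487439  0.062     ] yaw -0.06101875520088931 -0.09094776333972375 len 0.051217900406855976 press [ 0.49457534 -0.02408163] deckw 0.14459223005462546
mixer scene [ 0.55609315 -0.24275877  0.066     ]
stirrer scene [ 0.51464018 -0.02110873  0.066     ]
```

Emit:
move_arm(deltas="1 0 0 0 0 0 0.125; 1 0 0 0 0 0 0.125; 1 3.93 -2.9 0 0 0 0; 1 3.93 -2.9 0 0 0 0; 1 3.93 -2.9 0 0 0 0; 1 3.93 -2.9 0 0 0 0; 1 3.93 -2.9 0 0 0 0; 1 3.93 -2.9 0 0 0 0; 1 3.93 -2.9 0 0 0 0; 1 3.93 -2.9 0 0 0 0; 1 3.93 -2.9 0 0 0 0; 1 3 -2.9 0 0 0 0")

```text
time: 1.3
position: [0.5288, -0.2987, 0.2307]
ee_rot: [-0.0, 1.0, -0.008, -0.0]
wrist_force: [-0.6, -1.0, -0.1]
gripper_width: 0.002
grip_force: 0.0
```

Emit:
move_arm(deltas="1 0.4 -2.7 2 0 0 0; 1 0.3 -2.7 2 0 0 0; 1 0 0 3.7 0 0 0; 1 0 0 3.7 0 0 0; 1 0 0 0 0 0 0; 1 0 0 0 0 0 0")

```text
time: 1.9
position: [0.5346, -0.2464, 0.1175]
ee_rot: [-0.0, 1.0, -0.009, -0.001]
wrist_force: [-0.4, 0.2, 0.9]
gripper_width: 0.001
grip_force: 0.0
```

Run:
```python
from h import *
import cv2
s=r.sense();print(s["position"],s["ee_rot"],s["wrist_force"])
a=cv2.resize(r.get_image("wrist"),(640,400)); 
t=cv2.resize(r.get_image("top")[190:260,420:520],None,fx=5,fy=5,interpolation=cv2.INTER_CUBIC)
c=r.get_image("scene")[170:270,160:260]
cv2.imwrite("pics/w1.png",cv2.convertScaleAbs(a,alpha=1.5)); 
cv2.imwrite("pics/s1.png",cv2.convertScaleAbs(np.hstack([cv2.resize(c,(350,350),interpolation=cv2.INTER_CUBIC),t[:, :450]]),alpha=1.6))
```

```text
[ 0.53457442 -0.2463845   0.11752223] [-3.73232309e-04  9.99962257e-01 -8.66233212e-03 -5.55253149e-04] [-0.4315982   0.17500868  0.90117529]
```

View pics/w1.png

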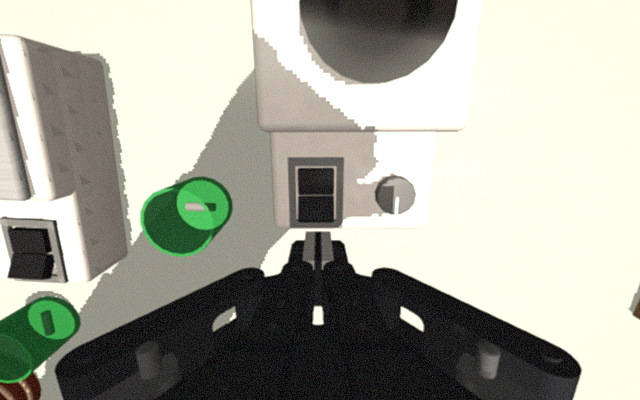

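View pics/s1.png

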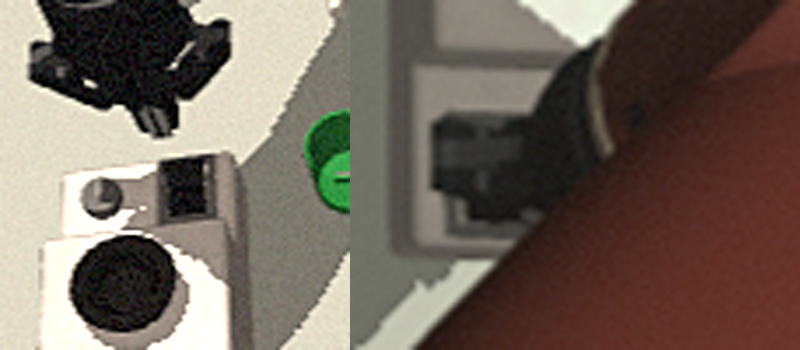

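The wrist view shows the mixer rocker frame centred at (316,191), with its pivot line at about (317,194), and the finger tips near (318,235). The stirrer rocker is at about (34,250). Next I refine both from here.

Run:
```python
from h import *
from scipy.spatial.transform import Rotation as R
s=r.sense();c=r.get_calibration("wrist");q=s["ee_rot"]
M=np.eye(4);M[:3,:3]=R.from_quat([q[1],q[2],q[3],q[0]]).as_matrix();M[:3,3]=s["position"];T=M@np.array(c["hand_eye"])
def f(uv,z):
    d=T[:3,:3]@[(uv[0]-c["cx"])/c["fx"],(uv[1]-c["cy"])/c["fy"],1];return T[:3,3]+d*(z-T[2,3])/d[2]
for n,uv,z in[("frame",(316.5,191.5),.062),("pivot",(317,194.5),.066),("fl",(289,226),.062),("fr",(343,226),.062),("bl",(289,157),.062),("br",(344,157),.062),("dial",(395,196),.072),("stirframe",(34,249),.062),("deckL",(275,227),.06),("deckR",(429,229),.06)]: print(n,f(uv,z).round(4))
```

```text
frame [ 0.5531 -0.2474  0.062 ]
pivot [ 0.5518 -0.2477  0.066 ]
fl [ 0.5263 -0.2258  0.062 ]
fr [ 0.5256 -0.2672  0.062 ]
bl [ 0.5788 -0.2281  0.062 ]
br [ 0.5781 -0.2675  0.062 ]
dial [ 0.5512 -0.3028  0.072 ]
stirframe [ 0.5108 -0.0258  0.062 ]
deckL [ 0.5249 -0.2147  0.06  ]
deckR [ 0.5211 -0.3341  0.06  ]
```

Emit:
move_arm(deltas="1 0.5 0 2 0 0 0; 1 0 0 1.8 0 0 0; 1 0 0 0.3 0 0 0; 1 0 0 0.3 0 0 0; 1 0 0 0.2 0 0 0; 1 0 0 0.2 0 0 0; 1 0 0 0.2 0 0 0; 1 0 0 0 0 0 0")

```text
time: 2.85
position: [0.5401, -0.2467, 0.0672]
ee_rot: [0.0, 1.0, -0.009, 0.0]
wrist_force: [0.4, 0.6, 0.4]
gripper_width: -0.0
grip_force: 0.0
```

Emit:
move_arm(deltas="1 0 0 0.15 0 0 0; 1 0 0 0.15 0 0 0; 1 0 0 0 0 0 0")

```text
time: 3.15
position: [0.5403, -0.2468, 0.0659]
ee_rot: [0.0, 1.0, -0.009, 0.0]
wrist_force: [-5.0, 3.3, 13.0]
gripper_width: 0.001
grip_force: 6.8
```

Emit:
move_arm(deltas="1 0 0 -2 0 0 0; 1 0 0 -4 0 0 0; 1 0 0 0 0 0 0.06; 1 -1.2 -4.36 0 0 0 0; 1 -1.2 -4.36 0 0 0 0; 1 -1.2 -4.36 0 0 0 0; 1 -1.2 -4.36 0 0 0 0; 1 -1.2 -4.36 0 0 0 0; 1 0 0 0 0 0 0; 1 0 0 0 0 0 0")

```text
time: 4.15
position: [0.4971, -0.024, 0.1244]
ee_rot: [0.0, 0.999, -0.038, 0.0]
wrist_force: [-0.3, -0.2, -0.3]
gripper_width: -0.001
grip_force: 0.0
```

Run:
```python
from h import *
import cv2
s=r.sense();print(s["position"].tolist(),s["ee_rot"].tolist())
cv2.imwrite("pics/w2.png",cv2.convertScaleAbs(r.get_image("wrist"),alpha=1.4))
```

```text
[0.49711191969142476, -0.024016972334588715, 0.12442235148825562] [0.00023837273623561478, 0.9992958783862619, -0.0375175391565667, 0.0003533755840483129]
```

View pics/w2.png

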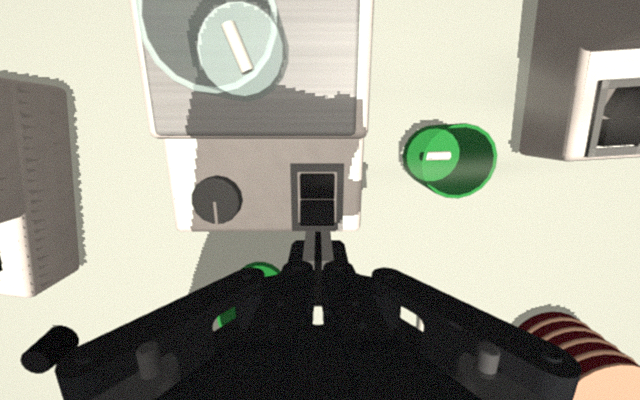

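The wrist view shows the stirrer rocker centred at (317,197), in line with the finger tips and about 14 mm ahead of them. The beaker is well clear, so I press now.

Emit:
move_arm(deltas="1 0.1 0 2.5 0 0 0; 1 0 0 2 0 0 0; 1 0 0 0.3 0 0 0; 1 0 0 0.3 0 0 0; 1 0 0 0.2 0 0 0; 1 0 0 0.2 0 0 0; 1 0 0 0.15 0 0 0; 1 0 0 0.15 0 0 0; 1 0 0 0.15 0 0 0; 1 0 0 0 0 0 0")

```text
time: 5.2
position: [0.4984, -0.0249, 0.066]
ee_rot: [0.0, 0.999, -0.039, 0.001]
wrist_force: [-4.5, 0.4, 11.2]
gripper_width: -0.001
grip_force: 5.3
```

On the stop again (11 N). I raise and retreat to a spot that shows both rockers.

Emit:
move_arm(deltas="1 0 0 -2 0 0 0; 1 0 0 -4 0 0 0; 1 0 0 -4 0 0 0; 1 0 4 -4 0 0 0; 1 -1 4.5 -2 0 0 0; 1 -1 4.5 0 0 0 0; 1 0 0 0 0 0 0; 1 0 0 0 0 0 0")

```text
time: 6.0
position: [0.4682, -0.1489, 0.22]
ee_rot: [-0.0, 0.999, -0.04, 0.0]
wrist_force: [0.0, -0.9, 0.6]
gripper_width: -0.004
grip_force: 0.0
```

Run:
```python
from h import *
import cv2
s=r.sense();print(s["position"].tolist(),s["wrist_force"])
a=r.get_image("wrist");b=r.get_image("scene")[140:300,160:480]
cv2.imwrite("pics/w3.png",cv2.convertScaleAbs(np.vstack([cv2.resize(a[60:320],(700,284)),cv2.resize(b,(700,310),interpolation=cv2.INTER_CUBIC)]),alpha=1.5))
```

```text
[0.46823817645540056, -0.14889018679834937, 0.2199864444399053] [ 0.03642198 -0.91916119  0.6151947 ]
```

View pics/w3.png

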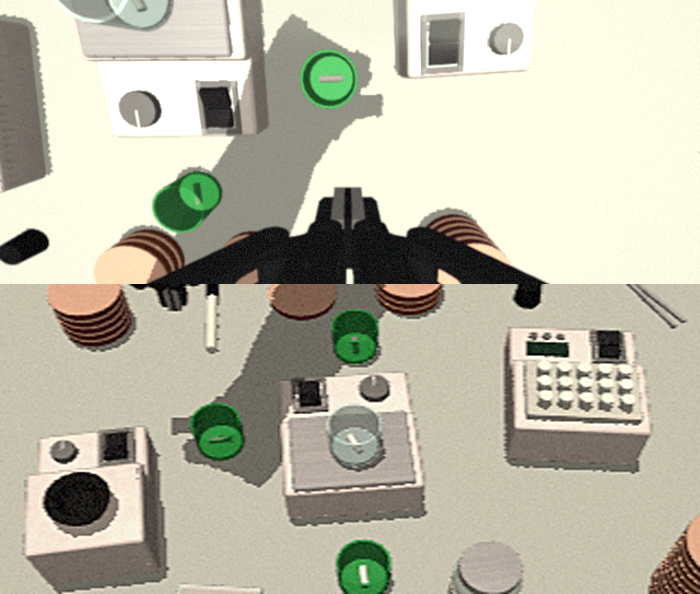

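The beaker is unmoved. The rockers are too small here to judge, so I compare before and after enlarged.

Run:
```python
from h import *
import cv2
A=cv2.imread("pics/scene0.png");B=r.get_image("scene");W=r.get_image("wrist")
z=lambda im,u,v,h=16:cv2.resize(im[max(v-h,0):v+h,u-h:u+h],(260,260),interpolation=cv2.INTER_CUBIC)
pts=[(213,224),(301,198),(438,172)]
k=np.vstack([np.hstack([z(I,*p) for p in pts]) for I in(A,B)])
cv2.imwrite("pics/cmp.png",cv2.convertScaleAbs(k,alpha=2.2))
```

```text
(no output)
```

View pics/cmp.png

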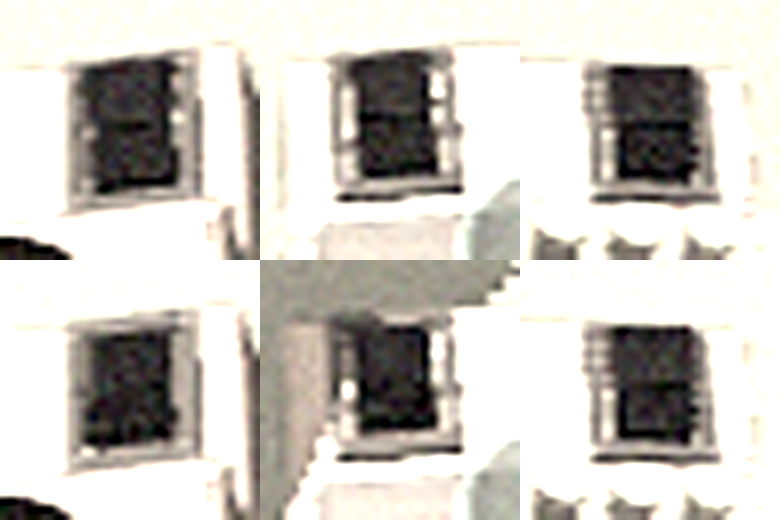

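Before and after (top and bottom rows): the mixer and stirrer rockers have both changed to the flipped shape, with the front end dropped away from the frame edge. The heater rocker is unchanged.

```bash
python3 -c "
from cell import r
print(r.finish_job())"
```

```text
the job is handed in; nothing more can be done
None
```

I switched off the vortex mixer first and then the magnetic stirrer; the pictures show both rockers flipped, the block heater still on and the beaker where it was, and the job is handed in.

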